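Feel for the binding swing clamp

TASK

Check the two swing clamps for binding, first the one on the robot's left, then the one on its right: swing each gently by its post from the parked end towards home over its ring pile and feel for resistance. Swing the one that runs freely fully home against its stop and leave it there; take the other only until you feel it bind, do not force it, and swing it back fully to its parked stop. Leave the things lying around undisturbed.

Things in the scene. Friction and masses are not known exactly. Their poses are not given: they have to be found in the camera images.
- station_a: Station a, fixed to the bench: dark steel plate 190 x 190 x 14 mm with a round hub housing (86 mm), a clamp arm, two stop blocks (tops 61 mm above the bench) and a fixed pile of 80 mm steel rings (top 44 mm up) under the arm's home place. Origin: on the pivot axis, at bench height. In its axes the plate's centre is at x -50, y +50 mm; the parked arm points to +y, the home arm to -x.
- station_b: Station b, fixed to the bench: dark steel plate 190 x 190 x 14 mm with a round hub housing (86 mm), a clamp arm, two stop blocks (tops 61 mm above the bench) and a fixed pile of 80 mm steel rings (top 44 mm up) under the arm's home place. Origin: on the pivot axis, at bench height. In its axes the plate's centre is at x -50, y +50 mm; the parked arm points to +y, the home arm to -x.
- clamp_a (a joint): Swing angle (rad) of the clamp arm of station a: 0 = parked against its parked stop, growing counter-clockwise seen from above, 1.571 (90 degrees) = home against its stop, over the ring pile. Stays where it is left; starts off its parked stop. The two clamps look alike and one of them, not known which, binds somewhere between 20 and 75 degrees.
- clamp_b (a joint): Swing angle (rad) of the clamp arm of station b: 0 = parked against its parked stop, growing counter-clockwise seen from above, 1.571 (90 degrees) = home against its stop, over the ring pile. Stays where it is left; starts off its parked stop. The two clamps look alike and one of them, not known which, binds somewhere between 20 and 75 degrees.
- clamp_a_post (a point): Clamp arm of station a: flat steel bar 26 mm wide, 11 mm thick, underside 53 mm above the bench, turning on an upright pivot, with an upright black handle post (20 mm diameter, from 64 to 114 mm above the bench) 110 mm from the pivot axis. This point: on the post's axis, 89 mm above the bench (half-way up).
- clamp_b_post (a point): The same point on the like arm of station b. Feel of either arm: running free takes about 2 N at the post; where it binds the push needed climbs by about 1 N per mm of post travel, and over about 14 N there counts as forcing. The end stops are firm. A bound arm springs back a little when let go.
- clamp_a_pivot (a point): Point on the pivot axis of clamp a, 89 mm above the bench (the bolt head on the pivot tops out at 74 mm).
- clamp_b_pivot (a point): The same for clamp b.
- tail_a: Short steel tail under clamp arm a, closed inside the hub housing, out of sight and reach. It turns with the arm; where the clamp binds, it jams on something inside the housing and flexes. Origin: on the pivot axis, 53 mm above the bench.
- tail_b: The same for clamp b.
- pile: Bystander: a loose pile of six steel rings, 80 mm diameter, 46 mm tall; origin at the centre of its underside. Leave alone.
- tub: Bystander: open white plastic tub 90 x 140 x 70 mm; origin at the centre of its underside. Leave alone.
- spanner: Bystander: steel spanner 170 mm long lying flat on the bench, origin under its middle. Leave alone.

How it is judged:
By the outcome, as a careful person would: the job done as asked, in the order asked, and still so for the second after the job is handed in, with the robot touching nothing.
It also fails if it takes over 62 s, if anything falls off the work surface, if the arm or the gripper's body presses on something with over 40 N, if the wrist force passes 120 N, or if a joint passes its speed limit or range.

ROBOT

A 7-joint arm with a two-finger parallel gripper is mounted at the origin on the work surface. World frame = base frame: x ahead of the robot, y to its left, z up, the work surface at z = 0. Lengths are in mm, angles in rad, forces in N, time in s.
With the tool pointing down it reaches from about 425 to 875 mm from the base axis. Payload 8.4 kg.
Tool frame: the origin (TCP) lies at the very end of the fingers, on their centre line; the grasp point (between the pads) lies 19 mm behind it; z points along the fingers, y is the line along which they close (so a half turn about z gives the same grasp; the last joint's range is limited). The gripper opens to 85 mm and grips with 20 to 120 N. Pads are 22 mm wide; open, the fingers measure 114 mm over their backs; the gripper's body (76 mm by 85 mm) begins 54 mm behind the grasp point. The pads swing forward as they close: fully open they stand 13 mm farther back than shut.
Start: joints at [1.116, 0.333, 0.04, 1.465, -0.013, 1.343, -0.059], TCP at [226.398, -609.268, 231.308] pointing down, gripper open.
Joint ranges: [-2.58, 2.58], [-0.38, 2.09], [-1.3, 1.39], [0.25, 2.4], [-1.5, 4.64], [0.08, 2.09], [-2.65, 2.65]. Speed limits (rad/s): [2.22, 2.22, 2.79, 2.79, 3.14, 3.14, 3.14].

INTERFACE

Orientations are given as [roll, pitch, yaw] about the fixed x, y, z axes, in that order (R = Rz(yaw) Ry(pitch) Rx(roll)).
In Python, from station import ctrl gives the robot as it stands.
- The arm moves only by the tool apply_moves, never from a script. Its argument "deltas" is a list that holds one entry, the list of rows, each a list of 6 numbers: the shift along the world's x, y, z in cm, then the turn, a rotation vector about the world's x, y, z in rad. In form: [[[tx, ty, tz, wx, wy, wz], ...]]. A call has exactly 8 rows; each row is the pose to reach, as a shift and turn from the pose commanded when the call began; what a row does not reach only later rows make up. A row lasts 1/12 s, in which the tool goes at most 41.7 mm and 7.16 degrees, less where a joint would pass 70% of its speed; a pose out of reach is approached as far as the arm can. A call with a gripper value outside its range is refused whole. "grip" is the finger opening in cm, from 0 to 8.54, set as the call begins (left out, the last holds). The fingers move at their own pace and stop on an object; "grip_force" is the grip in N (left out, the last holds). Time passes only in rows, so rows that repeat a pose let the fingers close, or fill a call up. It gives the time, the measured TCP pose, the force, the opening and the grip force at its end, in the units of the state.
- ctrl.read_state(): the state, without advancing time (a new reading comes with each control period).
- ctrl.get_image(name): name is "side" or "top"; returns a dict with "img" (384x512x3 uint8, red, green, blue), "camera_matrix" (3x3 intrinsics, pixels), "k1" (the pictures are not rectified: a ray, as slopes to the right and down, at radius r is drawn at 1 + k1 r^2 times it, then the intrinsics apply), "view" (4x4, takes a point from world to camera coordinates). Camera axes: x right, y up, looking along -z (the intrinsics and any distortion apply to the point x, -y, -z); pixel columns grow to the right and rows downward; lengths in mm; the calibration is good to about 2 mm. A picture is of the moment at which its call begins. There is no depth.
- ctrl.finish_job(): hands the job in; it is judged then, once.
Trained networks look in a picture, given as the dict that the camera call returned (one of the last four; its "shot" number tells which), for a name from the list of things; names that differ only in an ending like _2 or _b are one class to them, and where a whole thing is asked for, a point or a joint stands for the part that bears it (a point fixed in the world has none). Each returns a list of dicts, best first, with "p" (0 to 1); they miss things now and then, are a little off and sometimes report something else, mostly with a low value. They report only what shows in the picture. A call takes as long as a camera call.
- ctrl.boxes_of(picture, name): "point" ([row, column] in pixels, amid what is visible of it).
- ctrl.tip_of(picture, name): "point" ([row, column] in pixels: a listed point, or the origin of a listed thing).
The state is a dict: "clock": time; "joint_positions": joint angles; "qvel": joint speeds; "joint_torque": joint torques, N m; "eef_pos": TCP position; "orientation": TCP orientation; "ft_force": force on the tool from outside, world axes, zero at the start; "moment": the same for the moment, N m; "width": finger opening in mm; "finger_force": force on a finger pad.
Only numpy, scipy, OpenCV 4.12 (cv2) and the standard library are available. Lean on these libraries where they do the work, as an engineer would, in place of code of your own. Each camera call takes 0.05 s, during which the arm holds its last target. There are 200 camera calls.

## Working session

There is one attempt and no reset: what is moved stays moved. The work goes in short steps, Python scripts to look and compute and a tool call to move; the robot and the scene stay as the last step left them, time stands still between calls to the robot, and variables do not carry over. Pictures are saved under pics/ and viewed, at most 10 in all, crops included, and the job is handed in when it is done.

Besides the shell and the picture viewer there is one more tool, called after ">>>" as a command line: name --argument value ..., lists and objects as JSON in quotes. apply_moves: Moves the arm, as the interface text tells. Its arguments: {"type":"object","properties":{"deltas":{"type":"array","items":{"type":"array","items":{"type":"array","items":{"type":"number"}}}},"grip":{"type":"number"},"grip_force":{"type":"number"}},"required":["deltas"]}

```bash
mkdir -p pics; cat > h.py <<'E'
import numpy as np, cv2
from station import ctrl
def ray(p,rc):
    K=p["camera_matrix"];r,c=rc
    d=np.array([(c-K[0][2])/K[0][0],(r-K[1][2])/K[1][1]]);u=d.copy()
    for _ in range(20): u=d/(1+p["k1"]*(u@u))
    V=np.array(p["view"]);R=V[:3,:3];o=-R.T@V[:3,3]
    return o,R.T@np.array([u[0],-u[1],-1.])
def at_z(p,rc,z):
    o,d=ray(p,rc);return o+d*(z-o[2])/d[2]
E
python3 - <<'E'
from h import *
P={n:ctrl.get_image(n) for n in("top","side")}
for n in P: cv2.imwrite(f"pics/{n}0.png",P[n]["img"][:,:,::-1])
for n in P:
  for t,z in [("clamp_a_post",89),("clamp_a_pivot",89),("station_a",0),("pile",0),("tub",0),("spanner",0)]:
    for d in ctrl.tip_of(P[n],t)[:3]: print(n,t,np.round(d["point"]),round(d["p"],2),np.round(at_z(P[n],d["point"],z)[:2]))
s=ctrl.read_state();print(s["clock"],s["eef_pos"],s["orientation"],s["ft_force"],s["width"])
E
```

```text
top clamp_a_post [217. 126.] 0.91 [562. 234.]
top clamp_a_pivot [208. 173.] 0.62 [582. 118.]
top station_a [213. 176.] 0.97 [571. 126.]
top station_a [210. 301.] 0.84 [ 578. -212.]
top pile [146. 235.] 0.7 [755. -34.]
top tub [139. 140.] 0.68 [775. 229.]
top spanner [240. 381.] 0.58 [ 495. -430.]
side clamp_a_post [292. 220.] 0.8 [572. 234.]
side clamp_a_post [187. 277.] 0.33 [559. -99.]
side clamp_a_pivot [248. 245.] 0.76 [564. 117.]
side station_a [189. 277.] 0.87 [ 583. -198.]
side station_a [276. 245.] 0.59 [566. 118.]
side tub [291. 132.] 0.62 [781. 235.]
side spanner [155. 322.] 0.75 [ 496. -407.]
0.7 [ 226.39920048 -609.28295403  231.31489723] [-3.14159071e+00  2.21941810e-07  3.55728392e-01] [-0.27454947  0.1092121  -0.67206849] 85.57925498123471
```

View pics/top0.png

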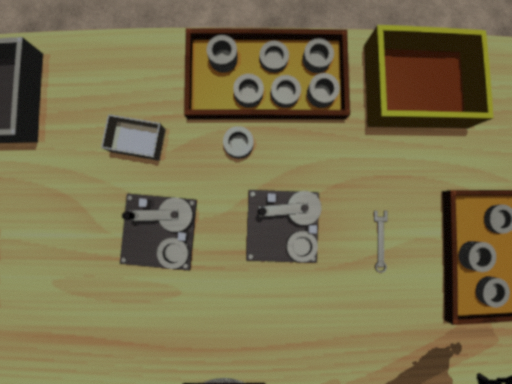

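View pics/side0.png

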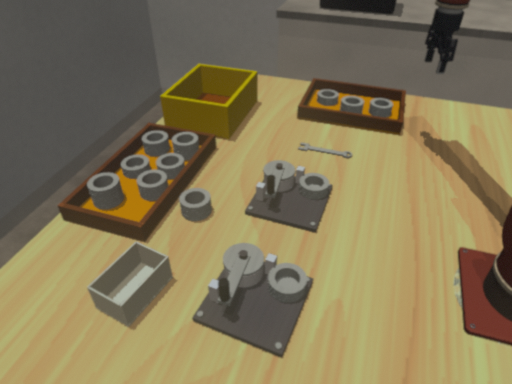

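Top view: left station has its post at (216,128), pivot at (208,175) and ring pile at (253,173). Right station has its post at (212,262), pivot at (208,304) and ring pile at (245,301). Both swing from world +y to world -x. Next I fit the plates for precise poses.

```bash
python3 - <<'E'
from h import *
p=ctrl.get_image("top");im=p["img"].astype(int)
m=((im.max(2)<105)&(im.max(2)-im.min(2)<30)).astype(np.uint8)
for name,(c0,c1) in {"L":(112,208),"R":(236,330)}.items():
    q=np.zeros_like(m);q[180:280,c0:c1]=m[180:280,c0:c1]
    q=cv2.morphologyEx(q,cv2.MORPH_OPEN,np.ones((3,3)))
    n,l,st,_=cv2.connectedComponentsWithStats(q);k=1+st[1:,4].argmax()
    pts=np.argwhere(l==k)
    w=np.array([at_z(p,x,14)[:2] for x in pts]).astype(np.float32)
    (c,s,a)=cv2.minAreaRect(w)
    a=(a+45)%90-45; t=np.radians(a);R=np.array([[np.cos(t),-np.sin(t)],[np.sin(t),np.cos(t)]])
    piv=np.array(c)-R@[-50,50]
    print(name,"rect",np.round(c),np.round(s),"yaw",round(a,1),"pivot",np.round(piv,1))
    for d in ctrl.tip_of(p,"clamp_a_post"):
        x=at_z(p,d["point"],89)[:2];v=R.T@(x-piv)
        if np.hypot(*v)<180: print("  post",d["p"],np.round(x),"r",np.hypot(*v),"angle",np.degrees(np.arctan2(-v[0],v[1])))
    # expected post image at several angles
p2=p
for a in ("clamp_b_post","clamp_b_pivot"):
    for d in ctrl.boxes_of(p,a)+ctrl.tip_of(p,a): print(a,np.round(d["point"]),round(d["p"],2),np.round(at_z(p,d["point"],89)[:2]))
cv2.imwrite("pics/c.png",cv2.resize(p["img"][180:280,110:330,::-1],None,fx=3.6,fy=3.6,interpolation=cv2.INTER_CUBIC))
E
```

```text
L rect [525. 197.] [153. 188.] yaw -4.9 pivot [571.  142.7]
  post 0.64 [566. 229.] r 86.36821869238851 angle 8.34274793283148
R rect [ 537. -146.] [164. 188.] yaw -2.4 pivot [ 584.5 -198.3]
clamp_b_post [207. 300.] 0.96 [ 584. -196.]
clamp_b_post [143. 235.] 0.52 [744. -36.]
clamp_b_post [215. 263.] 0.95 [ 565. -105.]
clamp_b_pivot [210. 299.] 0.69 [ 578. -195.]
clamp_b_pivot [208. 305.] 0.77 [ 583. -210.]
```

View pics/c.png

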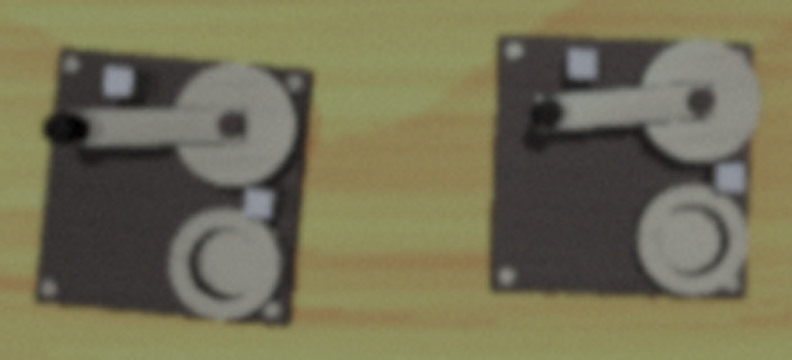

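The crop shows both plates clearly. I take the plate corners from it by hand: left (60,48), (312,70), (288,324), (36,300); right (499,36), (752,45), (745,296), (491,292). The bolts are at (232,124) and (701,101).

```bash
python3 - <<'E'
from h import *
p=ctrl.get_image("top")
f=lambda q,z:at_z(p,(180+(q[1]+.5)/3.6-.5,110+(q[0]+.5)/3.6-.5),z)[:2]
for n,C,b,po in (("L",[(60,48),(312,70),(288,324),(36,300)],(232,124),(66,127)),("R",[(499,36),(752,45),(745,296),(491,292)],(701,101),(545,112))):
    w=np.array([f(c,14) for c in C]);c=w.mean(0)
    e1=(w[0]-w[1]+w[3]-w[2])/2;e2=(w[0]-w[3]+w[1]-w[2])/2
    a=np.arctan2(-e1[0],e1[1]);a2=np.arctan2(e2[1],e2[0]);t=(a+a2)/2
    R=np.array([[np.cos(t),-np.sin(t)],[np.sin(t),np.cos(t)]]);piv=c-R@[-50,50]
    v=R.T@(f(po,89)-piv)
    print(n,np.hypot(*e1),np.hypot(*e2),np.degrees([a,a2]),"piv",piv,"bolt",f(b,74),"post",f(po,89),np.hypot(*v),np.degrees(np.arctan2(-v[0],v[1])))
E
```

```text
L 189.08719024394637 187.7769717033652 [-5.22103804 -5.17576609] piv [568.74319324 118.76945275] bolt [568.42147451 117.73893306] post [566.55996724 230.0099985 ] 111.26196787120791 6.322754505146509
R 188.63322317077086 187.80031904217867 [-1.88355903 -2.18675584] piv [ 583.72372472 -211.23830126] bolt [ 582.89895758 -209.99058097] post [ 575.67691097 -100.1019677 ] 111.42726707355695 6.17642518258525
```

>>> apply_moves --deltas '[[[2.7,3,0,0,0,0.1],[5.4,6,0,0,0,0.2],[8.1,9,0,0,0,0.3],[10.8,12,0,0,0,0.4],[13.5,15,0,0,0,0.5],[16.2,18,0,0,0,0.6],[18.9,21,0,0,0,0.7],[21.6,24,0,0,0,0.8]]]' --grip 4.5

```text
clock: 1.77
eef_pos: [443.4, -367.6, 231.6]
orientation: [3.141, 0.0, 1.161]
ft_force: [0.8, -0.9, 0.4]
width: 45.1
finger_force: 0.0
```

>>> apply_moves --deltas '[[[0.8,3.7,0,0,0,0.05],[1.6,7.4,0,0,0,0.1],[2.4,11.1,0,0,0,0.15],[3.2,14.8,0,0,0,0.2],[4,18.5,0,0,0,0.25],[4.8,22.2,0,0,0,0.3],[5.6,25.9,0,0,0,0.35],[6.4,29.8,0,0,0,0.4]]]'

```text
clock: 2.43
eef_pos: [506.5, -69.9, 231.6]
orientation: [3.141, 0.001, 1.557]
ft_force: [0.7, -0.2, -0.2]
width: 45.1
finger_force: 0.0
```

>>> apply_moves --deltas '[[[0.8,3.7,0,0,0,0.034],[1.6,7.4,0,0,0,0.034],[2.4,11.1,0,0,0,0.034],[3.2,14.8,0,0,0,0.034],[4,18.5,0,0,0,0.034],[4.8,22.2,0,0,0,0.034],[5.4,25.9,-1,0,0,0.034],[6.0,30.0,-2,0,0,0.034]]]'

```text
clock: 3.1
eef_pos: [567.1, 229.0, 211.9]
orientation: [3.14, 0.0, 1.588]
ft_force: [0.8, -0.9, 0.2]
width: 44.9
finger_force: 0.0
```

>>> apply_moves --deltas '[[[0,0,-3,0,0,0],[0,0,-6,0,0,0],[0,0,-8,0,0,0],[0,0,-9.5,0,0,0],[0,0,-11,0,0,0],[0,0,-12.3,0,0,0],[0,0,-13.3,0,0,0],[0,0,-13.3,0,0,0]]]'

```text
clock: 3.77
eef_pos: [565.3, 227.2, 76.5]
orientation: [-3.139, 0.001, 1.59]
ft_force: [-0.3, -0.0, 0.2]
width: 44.8
finger_force: 0.0
```

>>> apply_moves --deltas '[[[0,0,0,0,0,0],[0,0,0,0,0,0],[0,0,0,0,0,0],[0,0,0,0,0,0],[0,0,0,0,0,0],[0,0,0,0,0,0],[0,0,0,0,0,0],[0,0,0,0,0,0]]]' --grip 2.6 --grip_force 20

```text
clock: 4.43
eef_pos: [566.3, 227.8, 78.6]
orientation: [3.142, 0.0, 1.59]
ft_force: [-0.2, -0.1, 1.1]
width: 26.2
finger_force: 0.0
```

```bash
python3 - <<'E'
from h import *
p=ctrl.get_image("side");cv2.imwrite("pics/s1.png",cv2.resize(p["img"][180:350,140:340,::-1],None,fx=3,fy=3))
s=ctrl.read_state();print(s["clock"],s["eef_pos"],s["width"],s["ft_force"],s["finger_force"],np.round(s["joint_positions"],2))
E
```

```text
4.4833 [566.27945745 227.79915268  78.59278867] 25.814558230792475 [0.82649898 0.68181243 0.18372363] 0.0 [ 0.07  0.46 -0.66  1.71  0.31  1.08 -0.67]
```

View pics/s1.png

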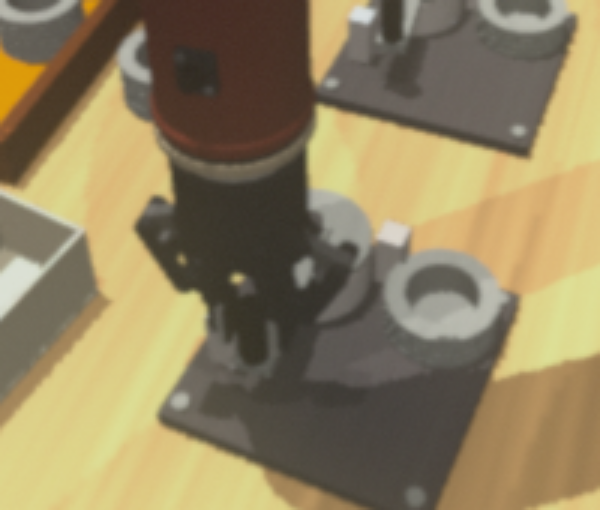

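```bash
cat > tab.py <<'E'
import numpy as np,sys
def tab(piv,yaw,ths,cur):
    for th in ths:
        a=np.radians(90+yaw+th);q=np.array(piv)+110*np.array([np.cos(a),np.sin(a)])
        print(th,"pos",q.round(1),"d_cm",((q-cur)/10).round(2));cur=q
E
python3 - <<'E'
from tab import *
tab((568.6,118.3),-5.2,[11,15.5,20,24,28,32,36,40,44,48,52,56,60,64,68,72,76,80,86,91.5],np.array([566.4,228.7]))
E
```

```text
11 pos [557.5 227.7] d_cm [-0.89 -0.1 ]
15.5 pos [548.9 226.5] d_cm [-0.86 -0.12]
20 pos [540.5 224.7] d_cm [-0.84 -0.19]
24 pos [533.2 222.4] d_cm [-0.74 -0.22]
28 pos [526.  219.7] d_cm [-0.72 -0.27]
32 pos [519.  216.5] d_cm [-0.7  -0.32]
36 pos [512.3 212.8] d_cm [-0.67 -0.37]
40 pos [505.8 208.6] d_cm [-0.65 -0.42]
44 pos [499.7 204. ] d_cm [-0.61 -0.46]
48 pos [493.9 199. ] d_cm [-0.58 -0.5 ]
52 pos [488.4 193.6] d_cm [-0.54 -0.54]
56 pos [483.4 187.8] d_cm [-0.51 -0.58]
60 pos [478.7 181.7] d_cm [-0.46 -0.61]
64 pos [474.5 175.3] d_cm [-0.42 -0.64]
68 pos [470.8 168.6] d_cm [-0.37 -0.67]
72 pos [467.5 161.6] d_cm [-0.33 -0.69]
76 pos [464.7 154.5] d_cm [-0.28 -0.72]
80 pos [462.4 147.1] d_cm [-0.23 -0.73]
86 pos [460.  135.9] d_cm [-0.24 -1.13]
91.5 pos [458.8 125.4] d_cm [-0.12 -1.05]
```

>>> apply_moves --deltas '[[[-0.45,-0.05,0,0,0,0.04],[-0.89,-0.1,0,0,0,0.08],[-1.3,-0.16,0,0,0,0.12],[-1.75,-0.22,0,0,0,0.16],[-2.17,-0.31,0,0,0,0.2],[-2.59,-0.4,0,0,0,0.239],[-2.59,-0.4,0,0,0,0.239],[-2.59,-0.4,0,0,0,0.239]]]'

```text
clock: 5.15
eef_pos: [540.3, 223.8, 78.6]
orientation: [-3.141, 0.0, 1.828]
ft_force: [-0.0, -0.1, -0.4]
width: 25.9
finger_force: 0.0
```

>>> apply_moves --deltas '[[[-0.09,-0.03,0,0,0,0.009],[-0.18,-0.06,0,0,0,0.018],[-0.28,-0.08,0,0,0,0.027],[-0.37,-0.11,0,0,0,0.035],[-0.46,-0.14,0,0,0,0.044],[-0.55,-0.17,0,0,0,0.053],[-0.65,-0.19,0,0,0,0.061],[-0.74,-0.22,0,0,0,0.07]]]'

```text
clock: 5.82
eef_pos: [533.0, 221.5, 78.6]
orientation: [3.142, 0.0, 1.899]
ft_force: [1.9, -0.8, 0.2]
width: 26.0
finger_force: 0.9
```

```bash
python3 - <<'E'
from h import *
s=ctrl.read_state();print(s["ft_force"],s["moment"],s["finger_force"])
p=ctrl.get_image("side");cv2.imwrite("pics/s2.png",cv2.resize(p["img"][180:350,140:340,::-1],None,fx=3,fy=3))
E
```

```text
[ 1.91401941 -0.76604466  0.20375814] [-0.1166926  -0.46384606 -0.08673214] 0.8728968724608421
```

View pics/s2.png

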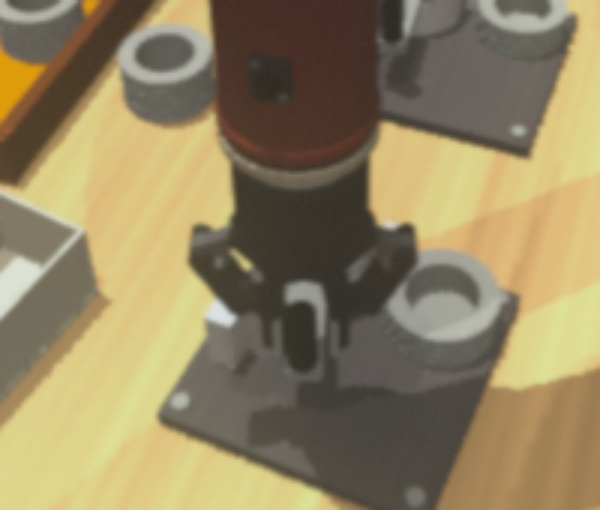

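The picture shows the post between the fingers, moved clear of the parked stop. It takes about 2 N, so it is running free here. I carry on in small steps.

>>> apply_moves --deltas '[[[-0.09,-0.03,0,0,0,0.009],[-0.18,-0.07,0,0,0,0.018],[-0.27,-0.1,0,0,0,0.027],[-0.36,-0.13,0,0,0,0.035],[-0.45,-0.17,0,0,0,0.044],[-0.54,-0.2,0,0,0,0.053],[-0.63,-0.24,0,0,0,0.061],[-0.72,-0.27,0,0,0,0.07]]]'

```text
clock: 6.53
eef_pos: [525.7, 218.9, 78.6]
orientation: [3.142, -0.0, 1.97]
ft_force: [3.1, -0.0, 0.2]
width: 26.2
finger_force: 0.9
```

>>> apply_moves --deltas '[[[-0.09,-0.04,0,0,0,0.009],[-0.18,-0.08,0,0,0,0.018],[-0.26,-0.12,0,0,0,0.027],[-0.35,-0.16,0,0,0,0.035],[-0.44,-0.2,0,0,0,0.044],[-0.53,-0.24,0,0,0,0.053],[-0.61,-0.28,0,0,0,0.061],[-0.7,-0.32,0,0,0,0.07]]]'

```text
clock: 7.2
eef_pos: [518.7, 215.7, 78.5]
orientation: [-3.142, -0.0, 2.04]
ft_force: [2.1, -0.7, -0.4]
width: 26.2
finger_force: 0.9
```

>>> apply_moves --deltas '[[[-0.08,-0.05,0,0,0,0.009],[-0.17,-0.09,0,0,0,0.018],[-0.25,-0.14,0,0,0,0.027],[-0.34,-0.19,0,0,0,0.035],[-0.42,-0.23,0,0,0,0.044],[-0.5,-0.28,0,0,0,0.053],[-0.59,-0.32,0,0,0,0.061],[-0.67,-0.37,0,0,0,0.07]]]'

```text
clock: 7.87
eef_pos: [512.0, 212.0, 78.5]
orientation: [-3.142, 0.0, 2.11]
ft_force: [2.3, 0.6, 0.6]
width: 25.8
finger_force: 0.9
```

>>> apply_moves --deltas '[[[-0.08,-0.05,0,0,0,0.009],[-0.16,-0.1,0,0,0,0.018],[-0.24,-0.16,0,0,0,0.027],[-0.32,-0.21,0,0,0,0.035],[-0.41,-0.26,0,0,0,0.044],[-0.49,-0.32,0,0,0,0.053],[-0.57,-0.37,0,0,0,0.061],[-0.65,-0.42,0,0,0,0.07]]]'

```text
clock: 8.53
eef_pos: [505.5, 207.7, 78.5]
orientation: [-3.142, 0.0, 2.18]
ft_force: [2.2, -0.1, -0.4]
width: 25.9
finger_force: 0.9
```

>>> apply_moves --deltas '[[[-0.08,-0.06,0,0,0,0.009],[-0.15,-0.12,0,0,0,0.018],[-0.23,-0.17,0,0,0,0.027],[-0.31,-0.23,0,0,0,0.035],[-0.38,-0.29,0,0,0,0.044],[-0.46,-0.35,0,0,0,0.053],[-0.53,-0.4,0,0,0,0.061],[-0.61,-0.46,0,0,0,0.07]]]'

```text
clock: 9.2
eef_pos: [499.4, 203.1, 78.5]
orientation: [-3.142, -0.0, 2.25]
ft_force: [2.1, -0.4, -1.2]
width: 26.2
finger_force: 0.9
```

>>> apply_moves --deltas '[[[-0.07,-0.06,0,0,0,0.009],[-0.15,-0.13,0,0,0,0.018],[-0.22,-0.19,0,0,0,0.027],[-0.29,-0.25,0,0,0,0.035],[-0.36,-0.31,0,0,0,0.044],[-0.44,-0.38,0,0,0,0.053],[-0.51,-0.44,0,0,0,0.061],[-0.58,-0.5,0,0,0,0.07]]]'

```text
clock: 9.87
eef_pos: [493.6, 198.1, 78.5]
orientation: [-3.142, 0.0, 2.32]
ft_force: [2.2, -0.0, -0.4]
width: 26.2
finger_force: 0.9
```

>>> apply_moves --deltas '[[[-0.07,-0.07,0,0,0,0.009],[-0.14,-0.14,0,0,0,0.018],[-0.2,-0.2,0,0,0,0.027],[-0.27,-0.27,0,0,0,0.035],[-0.34,-0.34,0,0,0,0.044],[-0.41,-0.41,0,0,0,0.053],[-0.47,-0.47,0,0,0,0.061],[-0.54,-0.54,0,0,0,0.07]]]'

```text
clock: 10.53
eef_pos: [488.2, 192.8, 78.6]
orientation: [3.142, -0.0, 2.39]
ft_force: [1.9, -0.1, 0.1]
width: 26.2
finger_force: 0.9
```

>>> apply_moves --deltas '[[[-0.06,-0.07,0,0,0,0.009],[-0.13,-0.15,0,0,0,0.018],[-0.19,-0.22,0,0,0,0.027],[-0.25,-0.29,0,0,0,0.035],[-0.32,-0.36,0,0,0,0.044],[-0.38,-0.43,0,0,0,0.053],[-0.45,-0.51,0,0,0,0.061],[-0.51,-0.58,0,0,0,0.07]]]'

```text
clock: 11.2
eef_pos: [483.1, 186.9, 78.6]
orientation: [-3.142, 0.0, 2.459]
ft_force: [2.1, -0.3, 0.0]
width: 25.4
finger_force: 0.9
```

>>> apply_moves --deltas '[[[-0.06,-0.08,0,0,0,0.009],[-0.12,-0.15,0,0,0,0.018],[-0.17,-0.23,0,0,0,0.027],[-0.23,-0.31,0,0,0,0.035],[-0.29,-0.38,0,0,0,0.044],[-0.35,-0.46,0,0,0,0.053],[-0.4,-0.53,0,0,0,0.061],[-0.46,-0.61,0,0,0,0.07]]]'

```text
clock: 11.87
eef_pos: [478.6, 180.8, 78.6]
orientation: [3.142, 0.0, 2.53]
ft_force: [2.2, 0.8, 0.7]
width: 26.2
finger_force: 0.9
```

>>> apply_moves --deltas '[[[-0.05,-0.08,0,0,0,0.009],[-0.1,-0.16,0,0,0,0.018],[-0.16,-0.24,0,0,0,0.027],[-0.21,-0.32,0,0,0,0.035],[-0.26,-0.4,0,0,0,0.044],[-0.31,-0.48,0,0,0,0.053],[-0.37,-0.56,0,0,0,0.061],[-0.42,-0.64,0,0,0,0.07]]]'

```text
clock: 12.53
eef_pos: [474.3, 174.4, 78.5]
orientation: [-3.142, 0.0, 2.6]
ft_force: [2.1, 0.6, 0.3]
width: 26.2
finger_force: 0.9
```

>>> apply_moves --deltas '[[[-0.05,-0.08,0,0,0,0.009],[-0.09,-0.17,0,0,0,0.018],[-0.14,-0.25,0,0,0,0.027],[-0.19,-0.33,0,0,0,0.035],[-0.23,-0.42,0,0,0,0.044],[-0.28,-0.5,0,0,0,0.053],[-0.32,-0.59,0,0,0,0.061],[-0.37,-0.67,0,0,0,0.07]]]'

```text
clock: 13.2
eef_pos: [470.7, 167.7, 78.6]
orientation: [3.142, 0.0, 2.67]
ft_force: [2.2, 0.9, -0.3]
width: 25.9
finger_force: 0.9
```

>>> apply_moves --deltas '[[[-0.04,-0.09,0,0,0,0.009],[-0.08,-0.17,0,0,0,0.018],[-0.12,-0.26,0,0,0,0.027],[-0.16,-0.34,0,0,0,0.035],[-0.21,-0.43,0,0,0,0.044],[-0.25,-0.52,0,0,0,0.053],[-0.29,-0.6,0,0,0,0.061],[-0.33,-0.69,0,0,0,0.07]]]'

```text
clock: 13.87
eef_pos: [467.3, 160.8, 78.5]
orientation: [-3.142, -0.0, 2.74]
ft_force: [2.6, 1.0, -0.5]
width: 25.9
finger_force: 0.9
```

>>> apply_moves --deltas '[[[-0.03,-0.09,0,0,0,0.009],[-0.07,-0.18,0,0,0,0.018],[-0.1,-0.27,0,0,0,0.027],[-0.14,-0.36,0,0,0,0.035],[-0.17,-0.45,0,0,0,0.044],[-0.21,-0.54,0,0,0,0.053],[-0.24,-0.63,0,0,0,0.061],[-0.28,-0.72,0,0,0,0.07]]]'

```text
clock: 14.53
eef_pos: [464.6, 153.6, 78.5]
orientation: [-3.142, 0.0, 2.81]
ft_force: [1.8, 0.7, -0.2]
width: 25.8
finger_force: 0.9
```

>>> apply_moves --deltas '[[[-0.03,-0.09,0,0,0,0.009],[-0.06,-0.18,0,0,0,0.018],[-0.09,-0.27,0,0,0,0.027],[-0.12,-0.36,0,0,0,0.035],[-0.14,-0.46,0,0,0,0.044],[-0.17,-0.55,0,0,0,0.053],[-0.2,-0.64,0,0,0,0.061],[-0.23,-0.73,0,0,0,0.07]]]'

```text
clock: 15.2
eef_pos: [462.3, 146.3, 78.6]
orientation: [3.142, 0.0, 2.88]
ft_force: [2.7, 0.2, -1.1]
width: 25.9
finger_force: 0.9
```

>>> apply_moves --deltas '[[[-0.04,-0.19,0,0,0,0.018],[-0.08,-0.38,0,0,0,0.035],[-0.12,-0.56,0,0,0,0.053],[-0.16,-0.75,0,0,0,0.07],[-0.2,-0.94,0,0,0,0.088],[-0.24,-1.13,0,0,0,0.105],[-0.27,-1.31,0,0,0,0.123],[-0.29,-1.5,0,0,0,0.14]]]'

```text
clock: 15.87
eef_pos: [459.4, 131.2, 78.5]
orientation: [-3.142, 0.0, 3.021]
ft_force: [2.0, 1.5, -0.3]
width: 26.1
finger_force: 0.9
```

>>> apply_moves --deltas '[[[-0.01,-0.08,0,0,0,0.006],[-0.02,-0.16,0,0,0,0.013],[-0.03,-0.24,0,0,0,0.02],[-0.04,-0.31,0,0,0,0.027],[-0.05,-0.37,0,0,0,0.035],[-0.06,-0.42,0,0,0,0.035],[-0.06,-0.46,0,0,0,0.035],[-0.06,-0.5,0,0,0,0.035]]]'

```text
clock: 16.53
eef_pos: [458.6, 126.4, 78.5]
orientation: [-3.142, -0.0, 3.054]
ft_force: [1.3, 2.7, 1.0]
width: 26.1
finger_force: 0.9
```

>>> apply_moves --deltas '[[[0,-0.04,0,0,0,0.002],[-0.01,-0.08,0,0,0,0.004],[-0.01,-0.12,0,0,0,0.006],[-0.01,-0.16,0,0,0,0.008],[-0.01,-0.19,0,0,0,0.01],[-0.01,-0.22,0,0,0,0.01],[-0.01,-0.25,0,0,0,0.01],[-0.01,-0.25,0,0,0,0.01]]]'

```text
clock: 17.2
eef_pos: [458.6, 125.6, 78.6]
orientation: [3.139, 0.0, 3.065]
ft_force: [2.3, 9.1, -2.7]
width: 26.3
finger_force: 4.3
```

>>> apply_moves --deltas '[[[0,0.2,0,0,0,0],[0,0.38,0,0,0,0],[0,0.38,0,0,0,0],[0,0.38,1,0,0,0],[0,0.38,3,0,0,0],[0,0.38,6,0,0,0],[0,0.38,9,0,0,0],[0,0.38,12,0,0,0]]]' --grip 4.5

```text
clock: 17.87
eef_pos: [458.2, 127.8, 200.4]
orientation: [-3.141, -0.0, 3.064]
ft_force: [1.1, 0.1, 0.4]
width: 45.1
finger_force: 0.0
```

>>> apply_moves --deltas '[[[1.2,-2.3,0,0,0,-0.12],[2.4,-4.6,0,0,0,-0.24],[3.6,-6.9,0,0,0,-0.36],[4.8,-9.2,0,0,0,-0.48],[6,-11.5,0,0,0,-0.6],[7.2,-13.8,0,0,0,-0.72],[8.4,-16.1,0,0,0,-0.84],[9.6,-18.4,0,0,0,-0.96]]]'

```text
clock: 18.53
eef_pos: [555.0, -57.8, 199.3]
orientation: [-3.142, 0.0, 2.098]
ft_force: [0.2, 0.4, 0.2]
width: 45.3
finger_force: 0.0
```

>>> apply_moves --deltas '[[[0.5,-1.2,0,0,0,-0.1],[1,-2.4,0,0,0,-0.2],[1.5,-3.6,0,0,0,-0.3],[2.04,-4.53,0,0,0,-0.4],[2.04,-4.53,0,0,0,-0.46],[2.04,-4.53,0,0,0,-0.46],[2.04,-4.53,-2,0,0,-0.46],[2.04,-4.53,-4,0,0,-0.46]]]'

```text
clock: 19.2
eef_pos: [575.8, -101.3, 159.8]
orientation: [3.139, 0.001, 1.647]
ft_force: [-0.6, -1.0, 0.0]
width: 45.1
finger_force: 0.0
```

```bash
python3 - <<'E'
from h import *
p=ctrl.get_image("side");cv2.imwrite("pics/s3.png",cv2.resize(p["img"][130:350,140:360,::-1],None,fx=2.7,fy=2.7))
for d in ctrl.tip_of(p,"clamp_a_post"): print(d["p"],d["point"],at_z(p,d["point"],89))
from tab import *
tab((583.3,-210.6),-2.0,[20,24,28,32,36,40,44,48,52,56,60,64,68,72,76,80],np.array([575.2,-100.9]))
E
```

```text
20 pos [ 549.3 -106. ] d_cm [-2.59 -0.51]
24 pos [ 542.1 -108.6] d_cm [-0.72 -0.26]
28 pos [ 535.1 -111.7] d_cm [-0.7  -0.31]
32 pos [ 528.3 -115.3] d_cm [-0.68 -0.36]
36 pos [ 521.8 -119.4] d_cm [-0.65 -0.41]
40 pos [ 515.6 -123.9] d_cm [-0.62 -0.45]
44 pos [ 509.7 -128.9] d_cm [-0.59 -0.49]
48 pos [ 504.2 -134.2] d_cm [-0.55 -0.53]
52 pos [ 499.  -139.9] d_cm [-0.51 -0.57]
56 pos [ 494.3 -145.9] d_cm [-0.47 -0.61]
60 pos [ 490.  -152.3] d_cm [-0.43 -0.64]
64 pos [ 486.2 -159. ] d_cm [-0.38 -0.66]
68 pos [ 482.8 -165.9] d_cm [-0.34 -0.69]
72 pos [ 479.9 -173. ] d_cm [-0.29 -0.71]
76 pos [ 477.6 -180.3] d_cm [-0.24 -0.73]
80 pos [ 475.7 -187.7] d_cm [-0.19 -0.74]
```

View pics/s3.png

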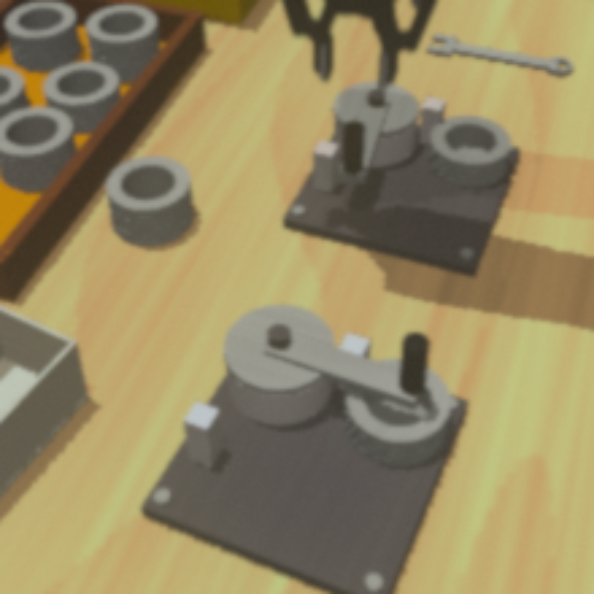

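The picture shows the left clamp home against its stop at about (355,345). The gripper hangs over the right post. I descend there.

>>> apply_moves --deltas '[[[0,0,-1.5,0,0,0],[0,0,-3,0,0,0],[0,0,-4.5,0,0,0],[0,0,-6,0,0,0],[0,0,-7,0,0,0],[0,0,-7.6,0,0,0],[0,0,-8,0,0,0],[0,0,-8,0,0,0]]]'

```text
clock: 19.97
eef_pos: [575.0, -101.6, 78.6]
orientation: [-3.141, -0.0, 1.644]
ft_force: [0.7, -0.3, -0.4]
width: 44.9
finger_force: 0.0
```

>>> apply_moves --deltas '[[[0,0,0,0,0,0],[0,0,0,0,0,0],[0,0,0,0,0,0],[0,0,0,0,0,0],[0,0,0,0,0,0],[0,0,0,0,0,0],[0,0,0,0,0,0],[0,0,0,0,0,0]]]' --grip 2.6

```text
clock: 20.63
eef_pos: [575.1, -101.6, 78.6]
orientation: [-3.142, -0.0, 1.644]
ft_force: [0.1, -0.7, -0.5]
width: 25.8
finger_force: 0.0
```

>>> apply_moves --deltas '[[[-0.33,-0.05,0,0,0,0.03],[-0.65,-0.1,0,0,0,0.06],[-0.98,-0.16,0,0,0,0.09],[-1.3,-0.22,0,0,0,0.12],[-1.63,-0.28,0,0,0,0.15],[-1.95,-0.35,0,0,0,0.18],[-2.27,-0.42,0,0,0,0.21],[-2.59,-0.5,0,0,0,0.24]]]'

```text
clock: 21.3
eef_pos: [549.5, -106.7, 78.7]
orientation: [3.141, 0.0, 1.885]
ft_force: [2.0, 0.3, -0.1]
width: 26.6
finger_force: 0.9
```

>>> apply_moves --deltas '[[[-0.09,-0.03,0,0,0,0.009],[-0.18,-0.06,0,0,0,0.018],[-0.27,-0.1,0,0,0,0.027],[-0.36,-0.13,0,0,0,0.035],[-0.45,-0.16,0,0,0,0.044],[-0.54,-0.2,0,0,0,0.053],[-0.63,-0.23,0,0,0,0.061],[-0.72,-0.26,0,0,0,0.07]]]'

```text
clock: 21.97
eef_pos: [542.0, -109.2, 78.6]
orientation: [3.141, 0.0, 1.955]
ft_force: [3.1, 0.4, 0.4]
width: 26.1
finger_force: 0.9
```

>>> apply_moves --deltas '[[[-0.09,-0.04,0,0,0,0.009],[-0.18,-0.08,0,0,0,0.018],[-0.26,-0.12,0,0,0,0.027],[-0.35,-0.16,0,0,0,0.035],[-0.44,-0.19,0,0,0,0.044],[-0.53,-0.23,0,0,0,0.053],[-0.61,-0.27,0,0,0,0.061],[-0.7,-0.31,0,0,0,0.07]]]'

```text
clock: 22.63
eef_pos: [534.9, -112.3, 78.6]
orientation: [-3.142, 0.0, 2.025]
ft_force: [1.5, -0.1, 0.8]
width: 25.9
finger_force: 0.9
```

>>> apply_moves --deltas '[[[-0.09,-0.05,0,0,0,0.009],[-0.17,-0.09,0,0,0,0.018],[-0.25,-0.14,0,0,0,0.027],[-0.34,-0.18,0,0,0,0.035],[-0.43,-0.22,0,0,0,0.044],[-0.51,-0.27,0,0,0,0.053],[-0.6,-0.31,0,0,0,0.061],[-0.68,-0.36,0,0,0,0.07]]]'

```text
clock: 23.3
eef_pos: [528.1, -115.9, 78.5]
orientation: [-3.142, 0.0, 2.095]
ft_force: [1.5, -0.9, 1.2]
width: 26.0
finger_force: 0.9
```

>>> apply_moves --deltas '[[[-0.08,-0.05,0,0,0,0.009],[-0.16,-0.1,0,0,0,0.018],[-0.24,-0.15,0,0,0,0.027],[-0.33,-0.2,0,0,0,0.035],[-0.41,-0.26,0,0,0,0.044],[-0.49,-0.31,0,0,0,0.053],[-0.57,-0.36,0,0,0,0.061],[-0.65,-0.41,0,0,0,0.07]]]'

```text
clock: 23.97
eef_pos: [521.6, -120.1, 78.5]
orientation: [-3.142, 0.0, 2.165]
ft_force: [2.4, 0.2, -0.4]
width: 26.0
finger_force: 0.9
```

>>> apply_moves --deltas '[[[-0.08,-0.06,0,0,0,0.009],[-0.16,-0.11,0,0,0,0.018],[-0.23,-0.17,0,0,0,0.027],[-0.31,-0.23,0,0,0,0.035],[-0.39,-0.28,0,0,0,0.044],[-0.46,-0.34,0,0,0,0.053],[-0.54,-0.39,0,0,0,0.061],[-0.62,-0.45,0,0,0,0.07]]]'

```text
clock: 24.63
eef_pos: [515.4, -124.5, 78.5]
orientation: [-3.142, -0.0, 2.235]
ft_force: [1.9, 0.1, -0.4]
width: 25.9
finger_force: 0.9
```

>>> apply_moves --deltas '[[[-0.07,-0.06,0,0,0,0.009],[-0.15,-0.12,0,0,0,0.018],[-0.22,-0.18,0,0,0,0.027],[-0.3,-0.25,0,0,0,0.035],[-0.37,-0.31,0,0,0,0.044],[-0.44,-0.37,0,0,0,0.053],[-0.52,-0.43,0,0,0,0.061],[-0.59,-0.49,0,0,0,0.07]]]'

```text
clock: 25.3
eef_pos: [509.5, -129.5, 78.5]
orientation: [-3.142, 0.0, 2.305]
ft_force: [1.6, 0.1, -0.4]
width: 25.8
finger_force: 0.9
```

>>> apply_moves --deltas '[[[-0.07,-0.07,0,0,0,0.009],[-0.14,-0.13,0,0,0,0.018],[-0.21,-0.2,0,0,0,0.027],[-0.28,-0.27,0,0,0,0.035],[-0.34,-0.33,0,0,0,0.044],[-0.41,-0.4,0,0,0,0.053],[-0.48,-0.46,0,0,0,0.061],[-0.55,-0.53,0,0,0,0.07]]]'

```text
clock: 25.97
eef_pos: [504.2, -134.6, 78.6]
orientation: [3.141, 0.0, 2.375]
ft_force: [3.3, 1.3, -1.3]
width: 25.8
finger_force: 1.7
```

Finger force rose from 0.9 to 1.7 N, which may be the start of binding. I take a half step.

>>> apply_moves --deltas '[[[-0.03,-0.03,0,0,0,0.004],[-0.06,-0.07,0,0,0,0.008],[-0.1,-0.11,0,0,0,0.012],[-0.13,-0.14,0,0,0,0.017],[-0.16,-0.17,0,0,0,0.021],[-0.2,-0.21,0,0,0,0.026],[-0.23,-0.25,0,0,0,0.03],[-0.26,-0.28,0,0,0,0.035]]]'

```text
clock: 26.63
eef_pos: [501.8, -137.2, 78.6]
orientation: [3.141, 0.0, 2.409]
ft_force: [6.2, 1.8, -4.4]
width: 26.0
finger_force: 2.8
```

>>> apply_moves --deltas '[[[-0.02,-0.02,0,0,0,0.002],[-0.04,-0.04,0,0,0,0.004],[-0.06,-0.06,0,0,0,0.006],[-0.08,-0.09,0,0,0,0.009],[-0.1,-0.12,0,0,0,0.012],[-0.13,-0.15,0,0,0,0.017],[-0.13,-0.15,0,0,0,0.017],[-0.13,-0.15,0,0,0,0.017]]]'

```text
clock: 27.3
eef_pos: [500.8, -138.5, 78.6]
orientation: [3.14, 0.001, 2.427]
ft_force: [6.7, 2.3, -3.7]
width: 25.8
finger_force: 3.2
```

Binding is confirmed on the right clamp at about 49°: the force climbs and holds at rest, at about 6–7 N. Now I swing it back.

```bash
python3 - <<'E'
from tab import *
tab((583.3,-210.6),-2.0,[43,35,27,19,11,3,-1,-2,-3],np.array([500.3,-138.4]))
E
```

```text
43 pos [ 511.1 -127.6] d_cm [1.08 1.08]
35 pos [ 523.4 -118.3] d_cm [1.23 0.92]
27 pos [ 536.8 -110.9] d_cm [1.34 0.74]
19 pos [ 551.1 -105.4] d_cm [1.43 0.55]
11 pos [ 566.1 -102. ] d_cm [1.5  0.35]
3 pos [ 581.4 -100.6] d_cm [1.53 0.13]
-1 pos [ 589.1 -100.8] d_cm [ 0.77 -0.01]
-2 pos [ 591.  -100.9] d_cm [ 0.19 -0.01]
-3 pos [ 592.9 -101. ] d_cm [ 0.19 -0.02]
```

>>> apply_moves --deltas '[[[0.27,0.27,0,0,0,-0.035],[0.54,0.54,0,0,0,-0.07],[0.81,0.81,0,0,0,-0.105],[1.08,1.08,0,0,0,-0.14],[1.39,1.31,0,0,0,-0.175],[1.7,1.54,0,0,0,-0.21],[2.0,1.77,0,0,0,-0.244],[2.31,2.0,0,0,0,-0.279]]]'

```text
clock: 27.97
eef_pos: [521.8, -119.6, 78.1]
orientation: [-3.138, -0.001, 2.145]
ft_force: [-2.3, -0.8, 1.3]
width: 26.1
finger_force: 1.0
```

>>> apply_moves --deltas '[[[0.34,0.19,0,0,0,-0.035],[0.67,0.37,0,0,0,-0.07],[1.01,0.56,0,0,0,-0.105],[1.34,0.74,0,0,0,-0.14],[1.7,0.88,0,0,0,-0.175],[2.06,1.02,0,0,0,-0.21],[2.41,1.15,0,0,0,-0.244],[2.77,1.29,0,0,0,-0.279]]]'

```text
clock: 28.63
eef_pos: [549.4, -106.5, 77.9]
orientation: [-3.138, -0.001, 1.866]
ft_force: [-2.1, -0.3, -0.5]
width: 26.2
finger_force: 1.0
```

>>> apply_moves --deltas '[[[0.38,0.09,0,0,0,-0.035],[0.75,0.18,0,0,0,-0.07],[1.13,0.27,0,0,0,-0.105],[1.5,0.35,0,0,0,-0.14],[1.88,0.39,0,0,0,-0.175],[2.26,0.42,0,0,0,-0.21],[2.65,0.46,0,0,0,-0.244],[3.03,0.48,0,0,0,-0.279]]]'

```text
clock: 29.3
eef_pos: [579.8, -101.4, 77.8]
orientation: [-3.138, 0.0, 1.587]
ft_force: [-2.4, 1.7, 0.6]
width: 26.2
finger_force: 1.1
```

>>> apply_moves --deltas '[[[0.1,0,0,0,0,-0.01],[0.2,0,0,0,0,-0.02],[0.3,0,0,0,0,-0.03],[0.4,0,0,0,0,-0.04],[0.5,0,0,0,0,-0.05],[0.6,0,0,0,0,-0.06],[0.7,0,0,0,0,-0.07],[0.77,0,0,0,0,-0.07]]]'

```text
clock: 29.97
eef_pos: [589.0, -101.4, 78.5]
orientation: [-3.142, 0.0, 1.518]
ft_force: [-2.2, -0.5, -0.6]
width: 26.0
finger_force: 0.9
```

Now I creep to the parked stop.

>>> apply_moves --deltas '[[[0.04,0,0,0,0,-0.003],[0.08,0,0,0,0,-0.006],[0.12,0,0,0,0,-0.009],[0.16,0,0,0,0,-0.012],[0.2,0,0,0,0,-0.015],[0.23,0,0,0,0,-0.018],[0.26,0,0,0,0,-0.018],[0.3,0,0,0,0,-0.018]]]'

```text
clock: 30.63
eef_pos: [592.0, -101.4, 78.6]
orientation: [3.142, 0.0, 1.501]
ft_force: [-0.8, -0.2, -0.4]
width: 26.2
finger_force: 0.9
```

>>> apply_moves --deltas '[[[0.04,0,0,0,0,0],[0.08,0,0,0,0,0],[0.12,0,0,0,0,0],[0.16,0,0,0,0,0],[0.2,0,0,0,0,0],[0.22,0,0,0,0,0],[0.24,0,0,0,0,0],[0.26,0,0,0,0,0]]]'

```text
clock: 31.3
eef_pos: [592.3, -101.4, 78.4]
orientation: [-3.137, 0.001, 1.501]
ft_force: [-14.5, -1.3, 8.3]
width: 26.1
finger_force: 7.0
```

>>> apply_moves --deltas '[[[-0.25,0,0,0,0,0],[-0.5,0,0,0,0,0],[-0.5,0,0,0,0,0],[-0.5,0,0.5,0,0,0],[-0.5,0,3,0,0,0],[-0.5,0,6,0,0,0],[-0.5,0,9,0,0,0],[-0.5,0,12,0,0,0]]]' --grip 4.5

```text
clock: 31.97
eef_pos: [589.7, -100.9, 200.4]
orientation: [3.141, -0.0, 1.501]
ft_force: [1.0, -1.1, 0.0]
width: 45.0
finger_force: 0.0
```

>>> apply_moves --deltas '[[[0,-2,2,0,0,0],[-1,-5,3,0,0,0],[-2,-8,3,0,0,0],[-3,-11,3,0,0,0],[-4,-14,3,0,0,0],[-5,-17,3,0,0,0],[-6,-20,3,0,0,0],[-6,-20,3,0,0,0]]]'

```text
clock: 32.63
eef_pos: [526.5, -309.3, 228.6]
orientation: [-3.141, 0.003, 1.492]
ft_force: [-0.6, -1.9, -0.1]
width: 45.0
finger_force: 0.0
```

```bash
python3 - <<'E'
from h import *
p=ctrl.get_image("side");cv2.imwrite("pics/s4.png",cv2.resize(p["img"][130:350,140:360,::-1],None,fx=2.7,fy=2.7))
E
```

```text
(no output)
```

View pics/s4.png

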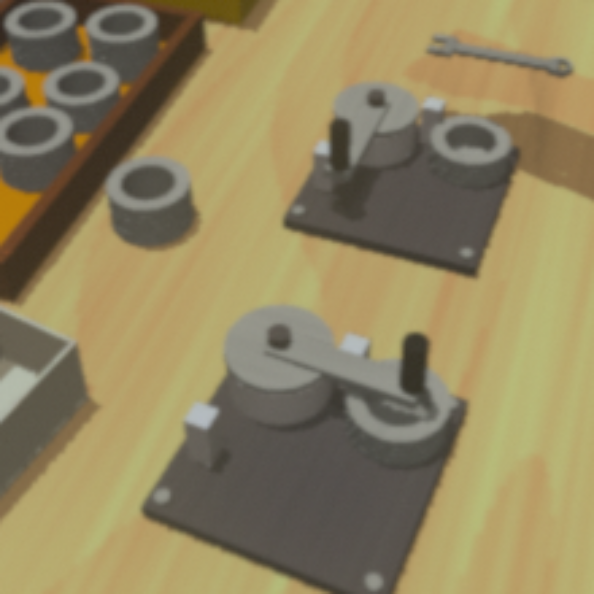

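The picture shows the right arm against its parked stop near (322,155) and the left arm home at (355,345). The pile, tub and spanner have not moved. I hand in.

```bash
python3 -c "from station import ctrl; print(ctrl.finish_job())"
```

```text
the job is handed in; nothing more can be done
None
```

The left clamp ran freely at about 2 N and is home against its stop; the right clamp bound at about 49° (pushed to about 7 N, not forced) and is back against its parked stop, and the job is handed in.

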